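# Pry the fuse cover off the pump drive

### The arm

A 6-joint arm with a two-finger parallel gripper is mounted at the origin on the work surface. World frame = base frame: x ahead of the robot, y to its left, z up, the work surface at z = 0. Lengths are in m, angles in rad, forces in N, time in s.
With the tool pointing down it reaches from about 0.3 to 0.875 m from the base axis. Payload 6.4 kg.
Tool frame: the origin (TCP) lies midway between the tips of the shut fingers; the grasp point (between the pads) lies 19 mm behind it (ctrl.tcp_to_grasp is the distance from the TCP to the grasp point, in m); z points along the fingers, y is the direction in which the jaws open and shut (so a half turn about z gives the same grasp; the last joint's range is limited). The gripper opens to 85 mm and grips with 20 to 120 N. Pads are 22 mm wide; open, the fingers measure 114 mm over their backs; the gripper's body (76 mm by 85 mm) begins 54 mm behind the grasp point. The pads swing forward as they close: fully open they stand 13 mm farther back than shut.
Start: joints at [0.96, 0.181, 1.607, -0, 1.354, -0.206], TCP at [0.226, 0.529, 0.231] pointing down, gripper open.
Joint ranges: [-2.99, 2.99], [-0.89, 2.07], [0.3, 2.58], [-1.14, 4.28], [0, 2.63], [-3.12, 3.12]. Speed limits (rad/s): [2.57, 2.57, 3.01, 3.14, 3.14, 3.14].

### API

Orientations are given as a unit quaternion [w, x, y, z].
In Python, from bench import monitor, imaging, order, spotter, ctrl gives the robot as it stands.
- The arm moves only by the shell command python3 -m pendant 'ROWS'. ROWS is JSON, a list that holds one entry, the list of rows, each a list of 5 numbers: the shift along the world's x, y, z in mm, then the turn about the world's z in degrees, then the finger opening in mm, from 0 to 85.4. A call has 1 to 8 rows; each row shifts and turns the commanded pose from where the row before left it; what a row does not reach is not made up. A row lasts 1/8 s, in which the tool goes at most 62.5 mm and 10.7 degrees, less where a joint would pass 70% of its speed; a pose out of reach is approached as far as the arm can. A call with a gripper value outside its range is refused whole. The fingers move at their own pace and stop on an object; the grip force is fixed at half the most. Time passes only in rows, so rows that do not move let the fingers close. It gives the time, the measured TCP pose, the force and the opening at its end, in the units of the state.
- monitor.get_obs(): the state, without advancing time (a new reading comes with each control period).
- imaging.camera(name): name is "side" or "top"; returns a dict with "img" (420x560x3 uint8, red, green, blue), "vfov" (degrees; the focal length in pixels is half the picture's height over the tangent of half this angle, whatever the lens; pixels are square), "cx", "cy" (the principal point, pixels), "origin" and "orientation" of the camera in the world. Camera axes: x right, y down, z forward; pixel columns grow to the right and rows downward; lengths in m; the calibration is good to about 2 mm. A picture is of the moment at which its call begins. There is no depth.
- order.hand_in(): hands the job in, once; it reports no verdict.
Trained networks look in the newest picture that a camera, given by its name, has taken for a name from the list of things; names that differ only in an ending like _2 or _b are one class to them, and where a whole thing is asked for, a point or a joint stands for the part that bears it (a point fixed in the world has none). Each returns a list of dicts, best first, with "confidence" (0 to 1); they miss things now and then, are a little off and sometimes report something else, mostly with a low value. They report only what shows in the picture. A call takes as long as a camera call.
- spotter.recognise(camera, thing): "at" ([x, y, z] in m, in the coordinates of the camera as it stood for that picture, good to about 4 mm: the middle of the surface that is visible of it).
- spotter.tip_of(camera, thing): "at" ([x, y, z] in m, in the coordinates of the camera as it stood for that picture, good to about 4 mm: a listed point, or the origin of a listed thing).
The state is a dict: "time_s": time; "q": joint angles; "dq": joint speeds; "joint_efforts": joint torques, N m; "eef_pos": TCP position; "eef_rot": TCP orientation; "wrist_force": force on the tool from outside, world axes, zero at the start; "torque": the same for the moment, N m; "opening": opening from 0.0 (shut) to 1.0 (fully open).
Only numpy, scipy, OpenCV 4.12 (cv2) and the standard library are available. Lean on these libraries where they do the work, as an engineer would, in place of code of your own. Each camera call takes 0.05 s, during which the arm holds its last target. There are 200 camera calls.

### The job

Pry the snapped-in fuse cover out of the top of the pump drive with the flat lever, working the blade in the notch at the cover's end; do not touch the cover with the gripper before it has popped up. Lay the lever back in its rest and lay the cover flat, rib up, in the shallow steel tray, and leave the bottles and other loose things on the bench where they stand.

Things in the scene. Friction and masses are not known exactly. Their poses are not given: they have to be found in the camera images.
- module: Pump drive: fixed grey box 160 x 170 x 60 mm high (x, y, z), top flat and level, origin at the centre of its underside. x points level from the notch at its front towards the cover, z up. The fuse cover lies flush in its top, over a bay that is empty down to 30 mm above the bench.
- notch (a point): Middle of the inner upper edge of the pump drive's 4 mm thick front wall, 60 mm above the bench: the edge over which the lever works. From here the notch, a pocket open at the top, 24 mm wide (y), runs 17 mm in +x to the cover's end and on into the bay under the cover. Axes as module. The box's front face is 4 mm in -x from here.
- cover_seat (a point): Point fixed on the pump drive where the lower edge of the cover's notch end lies (mid width) when snapped in: 17 mm in +x and 6 mm below notch, same axes. Two sprung catches in raised housings (8 mm) hold the cover's long sides 15 mm behind this end; some 10 to 15 N up here frees it. Lifted by about 5 mm it pops: the catches slip under and hold this end about 11 mm up, loose.
- cover_edge (a point): Middle of the lower edge of the cover's notch end, moving with the cover. The cover is a loose grey plastic plate 80 mm long (x) x 62 mm wide (y) x 6 mm thick, 60 g, with a rib on top. x points along the cover away from this end, z out of its rib side.
- cover_rib (a point): Centre of the cover's rib, 13.5 mm above the plate's underside and 40 mm from the notch end; axes as the cover. The rib is 44 mm long (x), 12 mm wide (y) and stands 15 mm above the middle of the plate. To be grasped across y once the cover has popped up; the cover then lifts straight up.
- lever_grip (a point): Centre of the lever's black handle. The lever is a straight loose bar, 100 g: handle 96 mm long (x), 18 mm wide (y), 16 mm high (z), then a flat steel blade 70 mm long, 12 mm wide (y), 2.5 mm thick (z) from the middle of the handle's end. x points along it to the blade's tip. It starts lying in its rest, the blade overhanging.
- lever_tip (a point): Middle of the blade's tip, 118 mm in +x from lever_grip, same axes. Sloping down 35 to 45 degrees from level, resting on the notch's edge, the blade enters freely under the cover's end (tip 28 to 32 mm past the edge); brought down to nearly level over that edge it lifts the cover's end by some 8 mm.
- rest_cradle (a point): Where the handle's centre is when the lever lies in its rest, 38 mm above the bench; z up, x the way the blade points at the start. The rest is a fixed aluminium base 110 x 60 x 6 mm with two saddles, 8 mm thick, 80 mm apart along x, floors 30 mm above the bench, horns to 42 mm that leave a slot 30 mm wide for the handle.
- tray_in (a point): Centre of the inner floor (4 to 5 mm above the bench) of a fixed open steel tray, 170 x 150 mm (x, y) outside, 22 mm high, walls 4 mm.
- bottle: Loose amber bottle, 66 mm diameter, 160 mm high; origin at the centre of its underside. Bystander.
- beaker: Loose glass beaker, 70 mm diameter, 85 mm high; origin at the centre of its underside. Bystander.
- jar: Loose white jar, 52 mm diameter, 60 mm high; origin at the centre of its underside. Bystander.
- tipbox: Loose pale translucent box, 60 x 46 x 40 mm high; origin at the centre of its underside. Bystander.
- flask: Loose glass bottle, 56 mm diameter, 110 mm high; origin at the centre of its underside. Bystander.
- weight: Loose brass cylinder, 40 mm diameter, 50 mm high; origin at the centre of its underside. Bystander.
- driver: Loose screwdriver lying on the bench; origin on its axis line's underside, near its middle. Bystander.
- lever: The whole lever (see lever_grip); origin at the centre of the underside of its handle, same axes.
- cover: The whole cover (see cover_rib); origin at the centre of the underside of its plate, same axes.

How it is judged:
On the way:
1. the cover's notch end is levered up by more than 2 mm with the lever pressing on the cover (z of cover_edge in the frame of cover_seat above 0.002 m and contact force between lever and cover above 0.3 N).
At the end, for the whole second after the job is handed in: The cover lies flat on the tray's floor, rib up (within 0.12 rad), its rib's centre within 55 mm of the tray's centre in x and in y; the lever lies level (within 0.12 rad) in its rest, its handle's centre within 25 mm of the cradle point; both at rest (x of cover_rib in the frame of tray_in between -0.055 and 0.055 m and y of cover_rib in the frame of tray_in between -0.055 and 0.055 m and z of cover_rib in the frame of tray_in below 0.02 m and angle between cover_rib's own z axis and vertical below 0.12 rad and linear speed of each of cover, lever below 0.02 m/s and distance between lever_grip and rest_cradle below 0.025 m and angle between lever_grip's own x axis and vertical between 1.45 and 1.69 rad); the robot touches nothing.
It fails at once if the gripper or arm touches the cover while its notch end is less than 4 mm up in its seat (contact force between any of the fingers, the arm and cover above 0.5 N and distance between cover_edge and cover_seat below 0.004 m).
It fails at once if a bystander is shifted by more than 30 mm (distance of any of bottle, beaker, jar, tipbox, flask, weight, driver from where it was at the start of the episode above 0.03 m).
It also fails if it takes over 67 s, if anything falls off the work surface, if the arm or the gripper's body presses on something with over 40 N, if the wrist force passes 120 N, or if a joint passes its speed limit or range.

## Working session

There is one attempt and no reset: what is moved stays moved. The work goes in short steps, Python scripts to look and compute and a shell command to move; the robot and the scene stay as the last step left them, time stands still between calls to the robot, and variables do not carry over. Pictures are saved under pics/ and viewed, about 8 in all and at most 12, crops included, and the job is handed in when it is done.

```bash
mkdir -p pics
cat > h.py <<'E'
import numpy as np, cv2, sys
from scipy.spatial.transform import Rotation as R
from bench import monitor, imaging, order, spotter, ctrl
def rot(c): 
    o=np.array(c["orientation"],float)
    return R.from_quat(o[[1,2,3,0]]).as_matrix() if o.shape==(4,) else o
def shot(name,fn=None):
    c=imaging.camera(name)
    if fn: cv2.imwrite('pics/'+fn,c["img"][:,:,::-1])
    return c
def w(c,p): return np.array(c["origin"])+rot(c)@np.array(p)
def find(cam,c,things,f='tip_of'):
    for t in things:
        r=getattr(spotter,f)(cam,t)
        print(cam,t,[(np.round(w(c,d["at"]),4).tolist(),round(d["confidence"],2)) for d in r[:2]])
def ray(c,u,v,z):
    f=c["img"].shape[0]/2/np.tan(np.radians(c["vfov"]/2))
    d=rot(c)@np.array([(u-c["cx"])/f,(v-c["cy"])/f,1]); o=np.array(c["origin"])
    return o+d*(z-o[2])/d[2]
def px(c,p):
    f=c["img"].shape[0]/2/np.tan(np.radians(c["vfov"]/2))
    q=rot(c).T@(np.array(p)-np.array(c["origin"])); return q[:2]/q[2]*f+[c["cx"],c["cy"]]
E
python3 - <<'E'
from h import *
print(ctrl.tcp_to_grasp, monitor.get_obs())
for n in ("top","side"):
    c=shot(n,n+"0.png"); print(n,c["vfov"],c["cx"],c["cy"],c["origin"],c["orientation"])
    find(n,c,["module","notch","cover_seat","cover_rib","lever_grip","lever_tip","rest_cradle","tray_in","bottle","beaker","jar","tipbox","flask","weight","driver"])
a,b=[cv2.imread(f'pics/{n}0.png') for n in("top","side")]
E
```

```text
0.0187 {'time_s': 0.0, 'q': array([ 9.59734747e-01,  1.81561208e-01,  1.60800249e+00,  3.99929613e-05,
        1.35379894e+00, -2.06318219e-01]), 'dq': array([ 0.00039717,  0.00171714, -0.00096841, -0.00144293, -0.00062294,
        0.00095335]), 'joint_efforts': array([ 1.60077390e-03, -4.44884348e+01, -3.51328218e+01, -1.76208491e-04,
        9.31419258e-03,  3.87803163e-05]), 'eef_pos': array([0.22608543, 0.52809074, 0.23037548]), 'eef_rot': array([-3.69618361e-04,  2.00997330e-01,  9.79591389e-01, -8.04347532e-04]), 'wrist_force': array([0.12686892, 0.84902533, 0.12560809]), 'torque': array([-0.02029521,  0.00879283, -0.00071797]), 'opening': 1.0004312868257605}
top 56.90549050604379 278.3272741391647 210.01797298165425 [ 0.50558296 -0.00818906  1.08260372] [ 0.01584964 -0.70158651  0.71207747 -0.021699  ]
top module [([0.581, 0.0003, -0.0024], 0.63)]
top notch [([0.5045, -0.0038, 0.0561], 0.98)]
top cover_seat [([0.527, -0.001, 0.0521], 0.69), ([0.7196, 0.2808, -0.0013], 0.29)]
top cover_rib [([0.5659, -0.0026, 0.0708], 0.68)]
top lever_grip [([0.5246, -0.2884, 0.0319], 0.89), ([
[... 1014 characters left out ...]
r_rib [([0.5604, 0.0012, 0.0684], 0.87), ([0.522, -0.291, 0.04], 0.7)]
side lever_grip [([0.5211, -0.2897, 0.0403], 0.52), ([0.7424, -0.2103, 0.0015], 0.41)]
side lever_tip [([0.6405, -0.2659, 0.0384], 0.79)]
side rest_cradle []
side tray_in [([0.513, 0.3065, 0.0055], 0.9)]
side bottle [([0.7402, 0.1687, 0.0043], 0.85), ([0.5125, 0.3084, 0.0035], 0.15)]
side beaker [([0.7812, 0.0173, 0.006], 0.83), ([0.5789, 0.0045, 0.0047], 0.28)]
side jar [([0.366, 0.1412, 0.0054], 0.9)]
side tipbox [([0.3656, -0.155, 0.0032], 0.92)]
side flask [([0.7437, -0.2136, -0.0011], 0.9), ([0.5828, 0.0017, 0.0031], 0.51)]
side weight [([0.7174, 0.2802, 0.0019], 0.84)]
side driver [([0.6967, -0.3683, 0.0005], 0.67)]
```

View pics/top0.png

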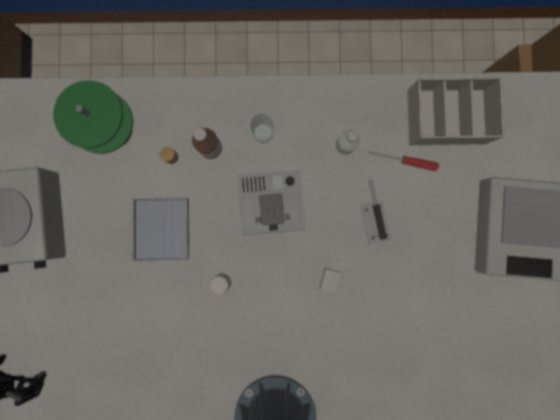

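View pics/side0.png

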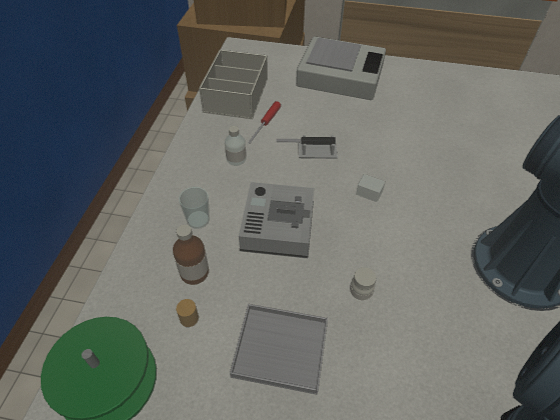

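```bash
python3 -m pendant '[[[21,-54.3,-5,2.25,85],[21,-54.3,-5,2.25,85],[21,-54.3,-5,2.25,85],[21,-54.3,-5,2.25,85],[21,-54.3,-5,2.25,85],[21,-54.3,-5,2.25,85],[21,-54.3,-5,2.25,85],[21,-54.3,-5,2.25,85]]]'
python3 -m pendant '[[[21,-54.3,-5,2.25,85],[21,-54.3,-5,2.25,85],[21,-54.3,-5,2.25,85],[21,-54.3,-5,2.25,85],[21,-54.3,-5,2.25,85],[21,-54.3,-5,2.25,85],[21,-54.3,-5,2.25,85],[0,0,0,0,85]]]'
python3 - <<'E'
from h import *
o=monitor.get_obs(); print(o['time_s'],o['eef_pos'],o['eef_rot'],o['q'])
for n in ("top","side"):
    c=shot(n,n+"1.png")
    for k in range(2): find(n,c,["lever_grip","lever_tip","rest_cradle","module","notch","cover_rib"]); c=shot(n)
    if n=="top": print(px(c,[.5,0,.06]))
a=cv2.imread('pics/top1.png')[140:250,220:420]; b=cv2.imread('pics/side1.png')[110:270,220:400]
a=cv2.convertScaleAbs(a,alpha=1.6)
cv2.imwrite('pics/crop1.png',np.vstack([cv2.resize(a,(600,330),interpolation=cv2.INTER_CUBIC)]))
cv2.imwrite('pics/crop1s.png',cv2.resize(b,None,fx=3.5,fy=3.5,interpolation=cv2.INTER_CUBIC))
E
```

```text
time_s: 2.6
eef_pos: [0.395, 0.0923, 0.1916]
eef_rot: [0.001, 0.045, 0.999, 0.0]
wrist_force: [1.0, 0.3, -0.7]
opening: 0.999
time_s: 3.6
eef_pos: [0.5417, -0.2898, 0.155]
eef_rot: [-0.0, -0.09, 0.996, -0.0]
wrist_force: [-0.5, 0.5, 0.3]
opening: 0.995
3.6 [ 0.5416626  -0.28980154  0.15504719] [-2.79170398e-04 -9.02816019e-02  9.95916234e-01 -9.75990883e-05] [-6.83944275e-01  3.41164970e-01  1.57009754e+00 -5.62183372e-04
  1.23059285e+00 -2.43536235e+00]
top lever_grip [([0.5246, -0.2909, 0.0324], 0.73)]
top lever_tip [([0.6403, -0.267, 0.0369], 0.68)]
top rest_cradle [([0.5254, -0.2891, 0.0405], 0.6)]
top module [([0.5822, -0.0017, -0.0042], 0.69), ([0.3704, -0.1559, -0.0038], 0.51)]
top notch [([0.5089, -0.0047, 0.0549], 0.84), ([0.3687, 0.1418, 0.0009], 0.31)]
top cover_rib [([0.5612, 0.0015, 0.0702], 0.63)]
top lever_grip [([0.5242, -0.2886, 0.0348], 0.57)]
top lever_tip [([0.6398, -0.2655, 0.0357], 0.55), ([0.5303, -0.2881, 0.0301], 0.21)]
top rest_cradle [([0.5231, -0.2886, 0.0384], 0.56)]
top module [([0.5844, 0.001, -0.0016], 0.89)]
top notch [([0.5085, -0.0027, 0.0565], 0.83)]
top cover_rib [([0.5642, 0.0031, 0.0663], 0.79)]
[272.19324352 232.81147906]
side lever_grip [([0.5221, -0.2916, 0.0397], 0.79)]
side lever_tip [([0.6408, -0.2661, 0.0392], 0.7), ([0.7416, 0.1738, 0.0], 0.57)]
side rest_cradle [([0.5258, -0.288, 0.0407], 0.79)]
side module [([0.5836, 0.0, 0.0028], 0.59)]
side notch [([0.5064, -0.0038, 0.0623], 0.55)]
side cover_rib [([0.5615, -0.002, 0.0676], 0.92)]
side lever_grip [([0.5204, -0.29, 0.0402], 0.74)]
side lever_tip [([0.525, -0.0006, 0.0546], 0.64), ([0.6399, -0.2692, 0.0388], 0.58)]
side rest_cradle [([0.5234, -0.2912, 0.0405], 0.78)]
side module [([0.5804, 0.001, 0.0034], 0.87)]
side notch [([0.506, -0.0042, 0.0586], 0.63), ([0.5125, 0.3049, 0.0053], 0.62)]
side cover_rib [([0.5588, 0.0004, 0.0707], 0.95)]
```

View pics/crop1.png

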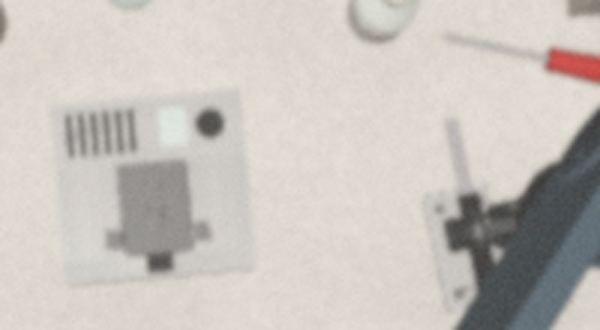

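```bash
python3 - <<'E'
from h import *
c=shot("top")
p=ray(c,242.7,235,.06);q=ray(c,304.3,229.3,.06);print(p,q,np.degrees(np.arctan2(p[0]-q[0],q[1]-p[1])))
E
python3 -m pendant '[[[-1,3.7,-45,0,85],[0,0,-45,0,85],[0,0,-45,0,85],[0,0,0,0,85],[0,0,0,0,0],[0,0,0,0,0],[0,0,0,0,0],[0,0,0,0,0]]]'
python3 -m pendant '[[[0,0,0,0,0],[0,0,10,0,0],[0,0,15,0,0],[0,0,30,0,0],[0,0,40,0,0],[0,0,40,0,0],[0,0,0,0,0]]]'
python3 - <<'E'
from h import *
for n in ("top","side"):
    c=shot(n)
    find(n,c,["lever_grip","lever_tip"])
E
```

```text
[0.49542253 0.07768083 0.06      ] [ 0.50796505 -0.08477851  0.06      ] -175.58528929681754
time_s: 6.15
eef_pos: [0.5414, -0.283, 0.0229]
eef_rot: [0.001, -0.092, 0.996, -0.001]
wrist_force: [-0.0, 0.3, 2.5]
opening: 0.2
time_s: 7.02
eef_pos: [0.5427, -0.2839, 0.1615]
eef_rot: [0.003, -0.092, 0.996, -0.003]
wrist_force: [1.3, 0.0, -1.3]
opening: 0.199
top lever_grip []
top lever_tip [([0.6409, -0.2656, 0.173], 0.65), ([0.507, -0.0047, 0.0574], 0.37)]
side lever_grip [([0.5181, -0.2847, 0.172], 0.72), ([0.7849, 0.0197, 0.0028], 0.63)]
side lever_tip [([0.6396, -0.265, 0.1713], 0.77), ([0.5189, -0.2856, 0.1703], 0.69)]
```

```bash
python3 -m pendant '[[[0,0,-40,0,0],[0,0,-45,0,0],[0,0,-40,0,0],[0,0,-8,0,0],[0,0,-2,0,0],[0,0,0,0,85],[0,0,0,0,85],[0,0,0,0,85]]]'
python3 -m pendant '[[[0,0,30,0,85],[0,0,50,0,85],[22,4.3,0,0,85],[22,4,0,0,85],[0,0,0,0,85]]]'
python3 - <<'E'
from h import *
o=monitor.get_obs(); print(o['time_s'],o['eef_pos'],o['eef_rot'])
for n in ("top","side"):
    c=shot(n); find(n,c,["lever_grip","lever_tip"])
    c=shot(n); find(n,c,["lever_grip","lever_tip"])
E
```

```text
time_s: 8.32
eef_pos: [0.5403, -0.2822, 0.021]
eef_rot: [-0.0, -0.092, 0.996, 0.0]
wrist_force: [0.3, 0.0, -0.2]
opening: 0.822
time_s: 8.95
eef_pos: [0.5853, -0.2736, 0.1013]
eef_rot: [0.0, -0.093, 0.996, -0.0]
wrist_force: [0.1, -0.1, 0.7]
opening: 0.996
8.95 [ 0.58533123 -0.27359023  0.10126238] [ 2.01308674e-04 -9.26851964e-02  9.95695435e-01 -1.19218637e-04]
top lever_grip []
top lever_tip [([0.6376, -0.2618, 0.0356], 0.51)]
top lever_grip []
top lever_tip [([0.6386, -0.2649, 0.0339], 0.37)]
side lever_grip [([0.5203, -0.2856, 0.0398], 0.88)]
side lever_tip [([0.636, -0.2642, 0.0382], 0.78)]
side lever_grip [([0.521, -0.2864, 0.039], 0.54)]
side lever_tip [([0.638, -0.2638, 0.0395], 0.6)]
```

```bash
python3 -m pendant '[[[-3,-0.6,-40,0,85],[0,0,-41,0,85],[0,0,0,0,30],[0,0,0,0,0],[0,0,0,0,0],[0,0,0,0,0],[0,0,0,0,0],[0,0,0,0,0]]]'
python3 -m pendant '[[[0,0,8,0,0],[0,0,12,0,0],[0,0,25,0,0],[0,0,35,0,0],[0,0,30,0,0],[0,0,0,0,0]]]'
python3 - <<'E'
from h import *
for n in ("top","side"):
    c=shot(n,n+"2.png"); find(n,c,["lever_grip","lever_tip"])
    c=shot(n); find(n,c,["lever_grip","lever_tip"])
print(monitor.get_obs()['eef_pos'])
b=cv2.imread('pics/side2.png')[60:260,200:420]
cv2.imwrite('pics/crop2s.png',cv2.resize(b,None,fx=2.5,fy=2.5,interpolation=cv2.INTER_CUBIC))
E
```

```text
time_s: 10.55
eef_pos: [0.5825, -0.2751, 0.0218]
eef_rot: [0.001, -0.092, 0.996, -0.001]
wrist_force: [0.2, 0.6, 6.3]
opening: 0.11
time_s: 11.3
eef_pos: [0.5832, -0.2758, 0.134]
eef_rot: [0.002, -0.092, 0.996, -0.002]
wrist_force: [0.6, 0.6, -2.1]
opening: 0.112
top lever_grip [([0.5212, -0.2859, 0.1431], 0.61)]
top lever_tip [([0.6361, -0.2644, 0.1473], 0.45)]
top lever_grip [([0.7838, 0.0184, 0.0018], 0.7), ([0.5174, -0.2857, 0.1416], 0.48)]
top lever_tip [([0.3672, 0.1442, -0.004], 0.41), ([0.636, -0.2631, 0.1421], 0.39)]
side lever_grip []
side lever_tip [([0.6367, -0.2616, 0.1466], 0.75), ([0.5174, -0.2845, 0.1463], 0.2)]
side lever_grip [([0.5175, -0.2864, 0.1476], 0.65)]
side lever_tip [([0.6358, -0.2659, 0.1452], 0.88)]
[ 0.58134173 -0.27450424  0.12996458]
```

View pics/crop2s.png

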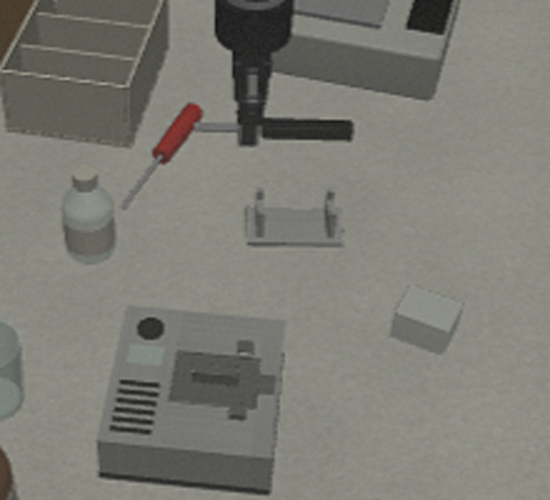

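```bash
python3 -m pendant '[[[-6.1,16.2,0,-9.6,0],[-6.1,16.2,0,-9.6,0],[-6.1,16.2,0,-9.6,0],[-6.1,16.2,0,-9.6,0],[-6.1,16.2,0,-9.6,0],[-6.1,16.2,0,-9.6,0],[-6.1,16.2,0,-9.6,0],[-6.1,16.2,0,-9.6,0]]]'
python3 -m pendant '[[[-6.1,16.2,0,-9.6,0],[-6,16,0,-9.6,0],[0,0,-30,0,0],[0,0,-30,0,0],[0,0,0,0,0]]]'
python3 - <<'E'
from h import *
for n in ("top","side"):
    c=shot(n,n+"3.png"); find(n,c,["lever_grip","lever_tip"])
    c=shot(n); find(n,c,["lever_grip","lever_tip"])
print(monitor.get_obs()['eef_pos'],monitor.get_obs()['eef_rot'],monitor.get_obs()['wrist_force'])
a=cv2.imread('pics/top3.png')[130:270,200:380]; b=cv2.imread('pics/side3.png')[110:290,200:420]
k=lambda x,s:cv2.resize(x,(400,int(x.shape[0]*400/x.shape[1])),interpolation=cv2.INTER_CUBIC)
a=cv2.convertScaleAbs(k(a,1),alpha=1.6);b=k(b,1);h=min(len(a),len(b))
cv2.imwrite('pics/crop3.png',np.hstack([a[:h],b[:h]]))
E
```

```text
time_s: 12.9
eef_pos: [0.5325, -0.1445, 0.1304]
eef_rot: [0.0, 0.549, 0.836, -0.0]
wrist_force: [-0.2, -0.4, -1.1]
opening: 0.11
time_s: 13.52
eef_pos: [0.5186, -0.1119, 0.0683]
eef_rot: [-0.002, 0.678, 0.735, -0.001]
wrist_force: [-0.8, 0.5, -1.5]
opening: 0.11
top lever_grip [([0.513, -0.0474, 0.0773], 0.52)]
top lever_tip [([0.524, -0.2868, 0.0393], 0.26)]
top lever_grip [([0.5185, -0.0504, 0.0831], 0.7)]
top lever_tip [([0.5248, -0.2874, 0.0409], 0.53)]
side lever_grip [([0.513, -0.0537, 0.0889], 0.87)]
side lever_tip [([0.5245, -0.172, 0.0949], 0.78)]
side lever_grip [([0.5128, -0.0542, 0.0884], 0.78), ([0.7825, 0.0169, 0.0039], 0.26)]
side lever_tip [([0.7163, 0.2785, 0.0032], 0.64), ([0.5604, 0.0004, 0.0672], 0.47)]
[ 0.52066672 -0.11281723  0.0705747 ] [2.00115823e-04 6.78439793e-01 7.34655977e-01 5.90280896e-05] [-0.32782531  0.23718544 -1.70622492]
```

View pics/crop3.png

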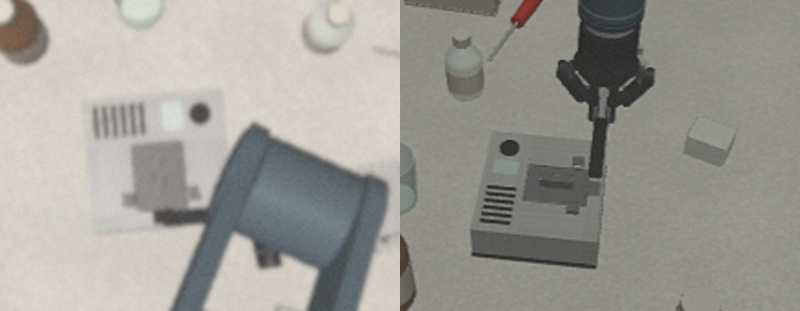

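```bash
python3 -m pendant '[[[0,0,-10,0,0],[0,0,-8,0,0],[0,0,-4,0,0],[0,0,-4,0,0],[0,0,0,0,0]]]'
python3 -m pendant '[[[0,0,-4,0,0],[0,0,-4,0,0],[0,0,-3,0,0],[0,0,0,0,0]]]'
python3 - <<'E'
from h import *
for n in ("side","top","side"):
    c=shot(n,n+"4.png"); find(n,c,["lever_grip","lever_tip"])
print(monitor.get_obs()['eef_pos'],monitor.get_obs()['wrist_force'])
E
```

```text
time_s: 14.75
eef_pos: [0.5215, -0.1143, 0.0458]
eef_rot: [0.001, 0.678, 0.735, -0.0]
wrist_force: [-5.4, -3.8, 15.5]
opening: 0.114
time_s: 15.25
eef_pos: [0.5219, -0.1153, 0.0358]
eef_rot: [0.002, 0.678, 0.735, -0.001]
wrist_force: [-7.8, -7.1, 22.2]
opening: 0.106
side lever_grip [([0.5117, -0.0602, 0.0822], 0.57)]
side lever_tip [([0.5277, -0.1622, 0.0349], 0.7), ([0.5234, 0.0011, 0.0568], 0.57)]
top lever_grip [([0.7024, -0.3648, -0.0021], 0.46), ([0.5142, -0.0562, 0.0782], 0.4)]
top lever_tip [([0.582, -0.0003, -0.0029], 0.72), ([0.563, 0.0029, 0.0663], 0.44)]
side lever_grip [([0.5115, -0.0601, 0.0861], 0.72)]
side lever_tip [([0.6967, -0.3714, -0.0007], 0.59), ([0.5281, -0.1623, 0.0317], 0.47)]
[ 0.52199411 -0.11530657  0.03591637] [-7.42032726 -6.53032947 21.48107126]
```

```bash
python3 -m pendant '[[[0,0,-3,0,0],[0,0,-3,0,0],[0,0,-3,0,0],[0,0,-2,0,0],[0,0,0,0,0]]]'
python3 - <<'E'
from h import *
for n in ("side","top","side"):
    c=shot(n,n+"5.png"); find(n,c,["lever_grip","lever_tip"])
print(monitor.get_obs()['eef_pos'],monitor.get_obs()['wrist_force'])
E
```

```text
time_s: 16.32
eef_pos: [0.5231, -0.1165, 0.0255]
eef_rot: [0.004, 0.678, 0.735, -0.001]
wrist_force: [-7.4, -11.0, 22.5]
opening: 0.111
side lever_grip [([0.5127, -0.068, 0.0875], 0.64)]
side lever_tip []
top lever_grip [([0.5183, -0.0652, 0.0853], 0.5), ([0.5234, 0.0025, 0.0522], 0.27)]
top lever_tip []
side lever_grip [([0.514, -0.0642, 0.0896], 0.61), ([0.6934, -0.3696, -0.0002], 0.4)]
side lever_tip []
[ 0.52313078 -0.11652661  0.02554217] [ -6.69867389 -10.36152189  22.80906452]
```

```bash
python3 -m pendant '[[[0,-5,30,0,0],[0,-5,35,0,0],[0,0,30,0,0],[-7.6,13.2,0,10,0],[-7.6,13.2,0,10,0],[-7.6,13.2,0,10,0],[-7.6,13.2,0,10,0],[-7.6,13.2,0,10,0]]]'
python3 -m pendant '[[[-7.6,13.2,0,10,0],[-7.6,13.2,0,10,0],[-7.6,13.2,0,10,0],[-7.6,13.2,0,10,0],[0,0,0,0,0]]]'
python3 - <<'E'
from h import *
for n in ("top","side"):
    for k in range(3):
        c=shot(n,n+"6.png"); find(n,c,["lever_grip","lever_tip","notch"])
print(monitor.get_obs()['eef_pos'],monitor.get_obs()['eef_rot'])
b=cv2.imread('pics/side6.png')[120:290,200:430]
cv2.imwrite('pics/crop6.png',cv2.resize(b,None,fx=3,fy=3,interpolation=cv2.INTER_CUBIC))
E
```

```text
time_s: 17.77
eef_pos: [0.4819, -0.0562, 0.1165]
eef_rot: [-0.001, 0.302, 0.953, 0.0]
wrist_force: [0.3, 0.8, -0.9]
opening: 0.112
time_s: 18.4
eef_pos: [0.4514, -0.0032, 0.1166]
eef_rot: [-0.001, -0.04, 0.999, 0.0]
wrist_force: [0.8, 0.0, -1.3]
opening: 0.109
top lever_grip [([0.7415, 0.1695, 0.0017], 0.64)]
top lever_tip []
top notch [([0.5102, -0.0088, 0.0561], 0.74)]
top lever_grip []
top lever_tip []
top notch [([0.5041, -0.0045, 0.0575], 0.6)]
top lever_grip [([0.5635, 0.0033, 0.0667], 0.47), ([0.3656, 0.1414, -0.0029], 0.38)]
top lever_tip []
top notch [([0.507, -0.0048, 0.0565], 0.64), ([0.5241, -0.001, 0.0515], 0.34)]
side lever_grip [([0.3942, -0.0107, 0.1776], 0.56)]
side lever_tip [([0.4912, 0.0015, 0.1048], 0.78)]
side notch [([0.505, -0.0048, 0.0645], 0.72)]
side lever_grip [([0.3942, -0.0087, 0.1787], 0.91)]
side lever_tip [([0.4896, -0.0024, 0.104], 0.8), ([0.3966, -0.0086, 0.1806], 0.5)]
side notch [([0.5013, -0.0035, 0.0648], 0.9), ([0.56, 0.0008, 0.0678], 0.71)]
side lever_grip [([0.3967, -0.0113, 0.1797], 0.86)]
side lever_tip [([0.4929, -0.0005, 0.1029], 0.97), ([0.5215, -0.002, 0.0564], 0.39)]
side notch [([0.506, -0.0036, 0.0642], 0.91)]
[ 0.45214851 -0.00394954  0.11729523] [ 5.83289902e-06 -3.97640230e-02  9.99209098e-01 -1.78037603e-05]
```

View pics/crop6.png

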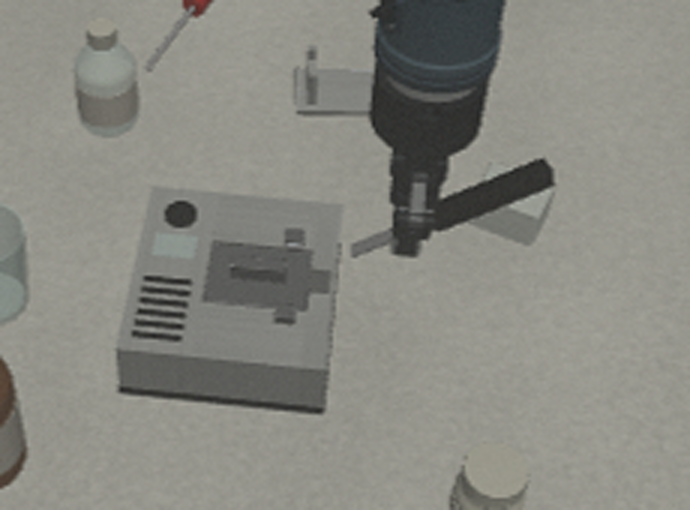

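```bash
python3 -m pendant '[[[4,-2,-20,0,0],[7.5,-1.4,-18,0,0],[0,0,0,0,0]]]'
python3 - <<'E'
from h import *
T=[];N=[]
for k in range(5):
    c=shot("side","side7.png")
    for t,L in (("lever_tip",T),("notch",N)):
        r=[w(c,d["at"]) for d in spotter.tip_of("side",t) if d["confidence"]>.5]
        L+=[p for p in r if np.linalg.norm(p-[.505,-.004,.062])<.02]
print(np.mean(T,0),len(T),np.mean(N,0),len(N))
c=shot("top","top7.png"); find("top",c,["notch","lever_tip"])
print(monitor.get_obs()['eef_pos'],monitor.get_obs()['wrist_force'])
b=cv2.imread('pics/side7.png')[180:240,270:360]; a=cv2.imread('pics/top7.png')[180:250,230:320]
a=cv2.convertScaleAbs(a,alpha=1.7)
k=lambda x:cv2.resize(x,(400,int(x.shape[0]*400/x.shape[1])),interpolation=cv2.INTER_CUBIC)
a,b=k(a),k(b);h=min(len(a),len(b));cv2.imwrite('pics/crop7.png',np.hstack([a[:h],b[:h]]))
E
```

```text
time_s: 19.98
eef_pos: [0.4628, -0.0072, 0.0782]
eef_rot: [-0.001, -0.04, 0.999, 0.0]
wrist_force: [-0.3, -0.6, -0.2]
opening: 0.114
[ 0.50359601 -0.00320154  0.06852573] 5 [ 0.505211   -0.00470887  0.06329897] 5
top notch [([0.508, -0.0039, 0.057], 0.9), ([0.3707, 0.1414, 0.0007], 0.39)]
top lever_tip [([0.7437, 0.1698, 0.001], 0.46)]
[ 0.46363071 -0.00735041  0.07925571] [-0.41100153 -0.50110088 -0.89738743]
```

View pics/crop7.png

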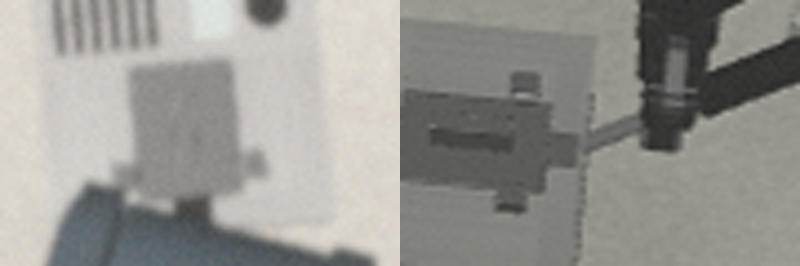

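```bash
python3 -m pendant '[[[5,0,-5,0,0],[6,0.3,-5,0,0],[6,0.3,-5,0,0],[5,0.3,-4,0,0],[0,0,0,0,0]]]'
python3 - <<'E'
from h import *
for k in range(3):
    c=shot("side","side8.png"); find("side",c,["lever_tip","lever_grip"])
print(monitor.get_obs()['eef_pos'],monitor.get_obs()['wrist_force'])
b=cv2.imread('pics/side8.png')[180:240,270:360]
cv2.imwrite('pics/crop8.png',cv2.resize(b,None,fx=7,fy=7,interpolation=cv2.INTER_CUBIC))
E
```

```text
time_s: 21.5
eef_pos: [0.4857, -0.0064, 0.0598]
eef_rot: [-0.0, -0.04, 0.999, 0.0]
wrist_force: [0.1, 0.4, -0.4]
opening: 0.112
side lever_tip [([0.5249, -0.0043, 0.0447], 0.93)]
side lever_grip [([0.4276, -0.0108, 0.121], 0.97), ([0.5234, 0.0003, 0.0566], 0.32)]
side lever_tip [([0.5255, -0.003, 0.0505], 0.8), ([0.5616, 0.0032, 0.0681], 0.55)]
side lever_grip [([0.4297, -0.0137, 0.1218], 0.74)]
side lever_tip [([0.5246, -0.0035, 0.0481], 0.81)]
side lever_grip [([0.4298, -0.0133, 0.1238], 0.81), ([0.3653, -0.1564, 0.0032], 0.3)]
[ 0.48567071 -0.00648882  0.06045013] [-0.18409318 -0.09727969  0.0666635 ]
```

View pics/crop8.png

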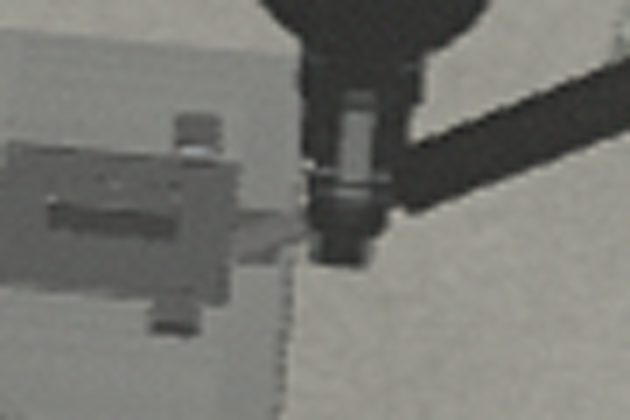

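```bash
python3 -m pendant '[[[2,0.2,-1.5,0,0],[2,0.2,-1.5,0,0],[0,0,-1,0,0],[-1,0,-3,0,0],[-1,0,-3,0,0],[0,0,0,0,0]]]'
python3 - <<'E'
from h import *
for k in range(2):
    c=shot("side"); find("side",c,["cover_edge","cover_rib","lever_grip"])
print(monitor.get_obs()['eef_pos'],monitor.get_obs()['wrist_force'])
E
```

```text
time_s: 22.7
eef_pos: [0.4907, -0.0066, 0.0528]
eef_rot: [0.003, -0.04, 0.999, -0.001]
wrist_force: [0.1, 0.9, 13.6]
opening: 0.108
side cover_edge [([0.5261, -0.0019, 0.0575], 0.81)]
side cover_rib [([0.56, 0.0003, 0.0687], 0.63)]
side lever_grip [([0.4324, -0.0118, 0.1116], 0.64), ([0.7177, 0.2779, 0.0045], 0.32)]
side cover_edge [([0.5245, 0.0009, 0.057], 0.88), ([0.366, 0.1414, 0.0025], 0.74)]
side cover_rib [([0.559, -0.0007, 0.0688], 0.82), ([0.3649, -0.1573, 0.005], 0.21)]
side lever_grip [([0.4317, -0.0142, 0.1107], 0.97)]
[ 0.49065361 -0.00660976  0.05278771] [ 0.26995253 -0.05709686 14.06336981]
```

```bash
python3 -m pendant '[[[-1,0,-2.5,0,0],[-1,0,-2.5,0,0],[-1,0,-2.5,0,0],[0,0,0,0,0]]]'
python3 - <<'E'
from h import *
for k in range(2):
    c=shot("side"); find("side",c,["cover_edge","cover_rib","lever_grip"])
print(monitor.get_obs()['eef_pos'],monitor.get_obs()['wrist_force'])
E
```

```text
time_s: 23.6
eef_pos: [0.4907, -0.0073, 0.048]
eef_rot: [0.006, -0.04, 0.999, -0.002]
wrist_force: [-0.7, 1.3, 29.1]
opening: 0.109
side cover_edge [([0.5262, -0.0008, 0.0555], 0.96)]
side cover_rib [([0.5588, 0.0019, 0.0723], 0.56), ([0.3646, 0.1419, 0.0039], 0.3)]
side lever_grip [([0.4282, -0.0125, 0.0992], 0.74)]
side cover_edge [([0.5256, -0.002, 0.0558], 0.96)]
side cover_rib [([0.5604, -0.0022, 0.0671], 0.78), ([0.5612, -0.0032, 0.0556], 0.29)]
side lever_grip [([0.429, -0.0137, 0.1015], 0.88), ([0.3638, -0.1583, 0.003], 0.22)]
[ 0.49075796 -0.00729011  0.04797719] [-0.28383449  2.31683051 30.34542897]
```

```bash
python3 -m pendant '[[[-1,0,-2.5,0,0],[-1,0,-2.5,0,0],[-1,0,-2.5,0,0],[0,0,0,0,0]]]'
python3 - <<'E'
from h import *
for k in range(2):
    c=shot("side","side9.png"); find("side",c,["cover_edge","cover_rib","lever_grip"])
print(monitor.get_obs()['eef_pos'],monitor.get_obs()['wrist_force'])
E
```

```text
time_s: 24.5
eef_pos: [0.49, -0.0076, 0.0423]
eef_rot: [0.008, -0.04, 0.999, -0.002]
wrist_force: [-2.4, 3.2, 42.6]
opening: 0.108
side cover_edge [([0.524, 0.002, 0.0591], 0.95)]
side cover_rib [([0.5605, 0.0003, 0.0685], 0.64)]
side lever_grip [([0.4227, -0.0139, 0.0868], 0.88)]
side cover_edge [([0.5264, -0.0008, 0.0594], 0.68)]
side cover_rib [([0.5609, 0.0004, 0.0697], 0.91), ([0.5252, 0.002, 0.0603], 0.72)]
side lever_grip [([0.4234, -0.0124, 0.0879], 0.96)]
[ 0.48998855 -0.00760038  0.04235639] [-1.61315766  3.56489242 42.0150244 ]
```

```bash
python3 -m pendant '[[[-1,0,-2.5,0,0],[-1,0,-2.5,0,0],[-1,0,-2.5,0,0],[0,0,0,0,0]]]'
python3 - <<'E'
from h import *
for k in range(2):
    c=shot("side","side9.png"); find("side",c,["cover_edge","cover_rib","lever_grip"])
print(monitor.get_obs()['eef_pos'],monitor.get_obs()['wrist_force'])
b=cv2.imread('pics/side9.png')[160:250,230:390]
cv2.imwrite('pics/crop9.png',cv2.resize(b,None,fx=4.5,fy=4.5,interpolation=cv2.INTER_CUBIC))
E
```

```text
time_s: 25.4
eef_pos: [0.4889, -0.0077, 0.0345]
eef_rot: [0.01, -0.039, 0.999, -0.002]
wrist_force: [7.9, 4.3, 30.1]
opening: 0.109
side cover_edge [([0.5254, -0.0068, 0.0695], 0.56)]
side cover_rib [([0.5606, -0.0026, 0.0752], 0.91)]
side lever_grip [([0.4169, -0.0126, 0.0667], 0.98), ([0.5813, 0.0015, 0.0046], 0.47)]
side cover_edge [([0.5223, -0.0081, 0.0667], 0.71)]
side cover_rib [([0.5597, -0.0047, 0.0757], 0.67)]
side lever_grip [([0.4209, -0.014, 0.0664], 0.79), ([0.5048, -0.0014, 0.0639], 0.61)]
[ 0.48890165 -0.00770753  0.03451422] [ 7.44858857  3.62018313 29.99508215]
```

View pics/crop9.png

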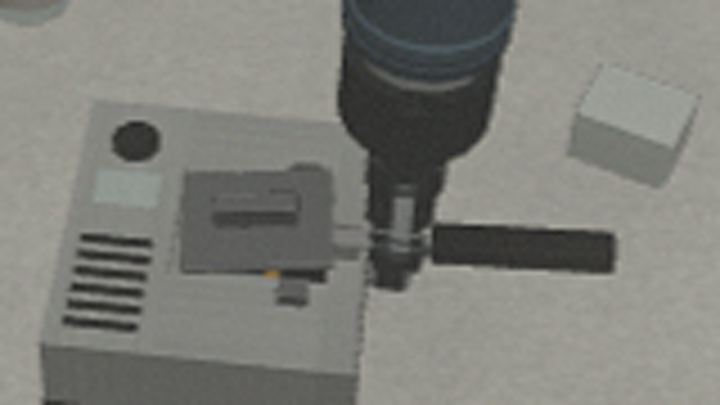

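```bash
python3 -m pendant '[[[0,0,4,0,0],[-4,-0.3,2,0,0],[-10,-0.8,0,0,0],[-15,-1.2,0,0,0],[-20,-1.6,20,0,0],[0,0,50,0,0],[0,0,30,0,0],[0,0,0,0,0]]]'
python3 - <<'E'
from h import *
for n in("side","top"):
  for k in range(3):
    c=shot(n,n+"10.png"); find(n,c,["lever_grip","lever_tip","cover_edge","cover_rib"])
print(monitor.get_obs()['eef_pos'],monitor.get_obs()['eef_rot'],monitor.get_obs()['wrist_force'])
E
```

```text
time_s: 26.8
eef_pos: [0.4315, -0.0105, 0.1361]
eef_rot: [0.003, -0.04, 0.999, -0.001]
wrist_force: [0.2, -0.5, -1.0]
opening: 0.115
side lever_grip [([0.3607, -0.0153, 0.1753], 0.81)]
side lever_tip [([0.4815, -0.0054, 0.1555], 0.69), ([0.368, 0.1441, 0.004], 0.68)]
side cover_edge [([0.5224, -0.0108, 0.0662], 0.6)]
side cover_rib [([0.5573, -0.0044, 0.0746], 0.91), ([0.5201, -0.0014, 0.0549], 0.23)]
side lever_grip [([0.7414, -0.213, 0.0014], 0.7), ([0.3605, -0.0168, 0.1735], 0.62)]
side lever_tip [([0.4804, -0.008, 0.1484], 0.67)]
side cover_edge [([0.5256, -0.0087, 0.0671], 0.66)]
side cover_rib [([0.5584, -0.0046, 0.0723], 0.58), ([0.7448, -0.2124, 0.0009], 0.2)]
side lever_grip [([0.3605, -0.0144, 0.1738], 0.55)]
side lever_tip [([0.7406, 0.1699, 0.0028], 0.72), ([0.3633, -0.1584, 0.0066], 0.34)]
side cover_edge [([0.5273, -0.0083, 0.0641], 0.95), ([0.4788, -0.0032, 0.1498], 0.62)]
side cover_rib [([0.5567, -0.0042, 0.0711], 0.63)]
top lever_grip [([0.5235, -0.012, 0.0632], 0.31)]
top lever_tip [([0.4795, -0.0045, 0.1463], 0.66)]
top cover_edge [([0.5272, -0.0077, 0.0616], 0.7)]
top cover_rib [([0.5641, 0.0001, 0.0762], 0.98)]
top lever_grip [([0.7399, 0.1687, 0.0009], 0.38)]
top lever_tip [([0.478, -0.0024, 0.1468], 0.4)]
top cover_edge [([0.5257, -0.0109, 0.0618], 0.64), ([0.5813, 0.0018, -0.0031], 0.42)]
top cover_rib [([0.5649, -0.0038, 0.0749], 0.71), ([0.5268, 0.0023, 0.0553], 0.18)]
top lever_grip []
top lever_tip [([0.3695, -0.1564, -0.0025], 0.66), ([0.4792, -0.0039, 0.1488], 0.46)]
top cover_edge [([0.5239, -0.0128, 0.0601], 0.84)]
top cover_rib [([0.5598, -0.0047, 0.0755], 0.87)]
[ 0.42964711 -0.00994664  0.13379601] [ 2.03135352e-05 -3.97413929e-02  9.99209999e-01 -3.13116400e-06] [-0.20676383  0.62002033 -1.09653938]
```

```bash
python3 -m pendant '[[[15,-14,-25,0,0],[18,-12,-35,0,0],[0,0,-15,0,0],[0,0,-6,0,0],[0,0,-4,0,0],[0,0,-4,0,0],[0,0,-4,0,0],[0,0,0,0,0]]]'
python3 - <<'E'
from h import *
for k in range(2):
    c=shot("side"); find("side",c,["lever_grip","lever_tip"])
print(monitor.get_obs()['eef_pos'],monitor.get_obs()['wrist_force'])
E
```

```text
time_s: 29.3
eef_pos: [0.4629, -0.036, 0.0412]
eef_rot: [0.0, -0.04, 0.999, -0.0]
wrist_force: [-2.5, 0.7, 3.6]
opening: 0.111
side lever_grip [([0.3958, -0.0408, 0.0802], 0.81)]
side lever_tip [([0.512, -0.0307, 0.0628], 0.85)]
side lever_grip [([0.3935, -0.0428, 0.0805], 0.62), ([0.7165, 0.2784, 0.0027], 0.3)]
side lever_tip [([0.5112, -0.0305, 0.0623], 0.57), ([0.742, -0.2133, -0.0001], 0.36)]
[ 0.46286025 -0.03598189  0.0410614 ] [-1.32496163  0.581577    3.2749719 ]
```

```bash
python3 -m pendant '[[[0,0,-4,0,0],[0,0,-4,0,0],[0,0,-3,0,0],[0,0,0,0,0]]]'
python3 - <<'E'
from h import *
for k in range(2):
    c=shot("side"); find("side",c,["lever_grip","lever_tip"])
print(monitor.get_obs()['eef_pos'],monitor.get_obs()['wrist_force'])
E
```

```text
time_s: 30.1
eef_pos: [0.4642, -0.0361, 0.0307]
eef_rot: [0.002, -0.04, 0.999, -0.0]
wrist_force: [0.2, 2.1, 7.6]
opening: 0.11
side lever_grip [([0.3928, -0.0442, 0.0526], 0.78), ([0.5806, -0.0008, 0.0042], 0.27)]
side lever_tip [([0.5149, -0.0313, 0.0648], 0.95), ([0.5579, -0.0019, 0.074], 0.59)]
side lever_grip [([0.3938, -0.0449, 0.0555], 0.81)]
side lever_tip []
[ 0.46424302 -0.03609166  0.03075207] [-0.38909517  1.88941132  7.77965899]
```

```bash
python3 -m pendant '[[[0,0,40,0,0],[0,0,50,0,0],[25.9,-47.9,0,1.2,0],[25.9,-47.9,0,1.2,0],[25.9,-47.9,0,1.2,0],[25.9,-47.9,0,1.3,0],[25.8,-47.9,0,1.3,0],[0,0,-30,0,0]]]'
python3 -m pendant '[[[0,0,-25,0,0],[0,0,0,0,0]]]'
python3 - <<'E'
from h import *
for n in("side","top"):
  for k in range(3):
    c=shot(n,n+"11.png"); find(n,c,["lever_grip","lever_tip","rest_cradle"])
print(monitor.get_obs()['eef_pos'],monitor.get_obs()['eef_rot'],monitor.get_obs()['wrist_force'])
b=cv2.imread('pics/side11.png')[90:180,250:390]
cv2.imwrite('pics/crop11.png',cv2.resize(b,None,fx=4.5,fy=4.5,interpolation=cv2.INTER_CUBIC))
E
```

```text
time_s: 31.4
eef_pos: [0.5952, -0.281, 0.0918]
eef_rot: [0.003, -0.092, 0.996, -0.003]
wrist_force: [-0.0, 0.2, -0.8]
opening: 0.115
time_s: 31.65
eef_pos: [0.5899, -0.2742, 0.0614]
eef_rot: [-0.002, -0.094, 0.996, 0.002]
wrist_force: [0.1, -0.9, -1.2]
opening: 0.109
side lever_grip [([0.5193, -0.2847, 0.0915], 0.67), ([0.6934, -0.3682, 0.0038], 0.35)]
side lever_tip [([0.5237, -0.0088, 0.0673], 0.68)]
side rest_cradle [([0.5245, -0.2913, 0.0432], 0.66), ([0.7415, 0.1706, 0.0018], 0.62)]
side lever_grip [([0.7178, 0.2775, 0.0057], 0.63), ([0.5243, -0.2882, 0.0959], 0.58)]
side lever_tip [([0.6432, -0.2667, 0.0946], 0.64)]
side rest_cradle [([0.5215, -0.2884, 0.04], 0.94)]
side lever_grip [([0.5217, -0.2878, 0.0971], 0.53), ([0.7167, 0.2798, 0.0021], 0.34)]
side lever_tip [([0.6412, -0.2685, 0.0912], 0.86), ([0.3669, -0.1592, 0.0047], 0.29)]
side rest_cradle [([0.5236, -0.2871, 0.0405], 0.94)]
top lever_grip []
top lever_tip [([0.6398, -0.2661, 0.0873], 0.58)]
top rest_cradle [([0.5157, 0.3106, 0.0005], 0.4)]
top lever_grip []
top lever_tip [([0.3683, -0.1576, -0.0015], 0.66), ([0.6407, -0.2674, 0.0864], 0.37)]
top rest_cradle [([0.7427, 0.1694, 0.0036], 0.45)]
top lever_grip [([0.7422, 0.1714, 0.0041], 0.27)]
top lever_tip [([0.5232, -0.009, 0.061], 0.65), ([0.6427, -0.2651, 0.0867], 0.6)]
top rest_cradle [([0.7202, 0.2834, 0.0017], 0.54)]
[ 0.59202762 -0.27544681  0.06476197] [-2.25517420e-05 -9.37150840e-02  9.95599057e-01  2.17714096e-05] [ 0.57607689  0.09132595 -1.53387231]
```

View pics/crop11.png

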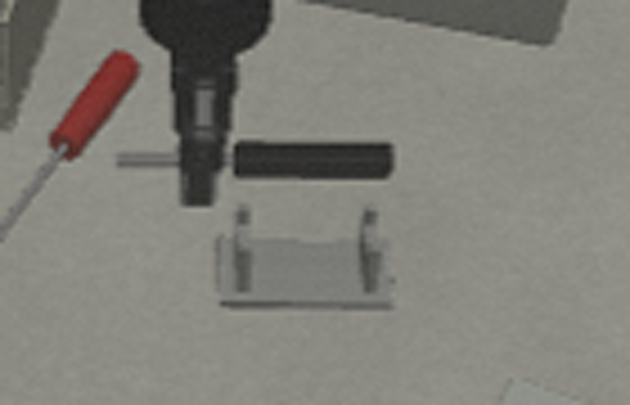

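```bash
python3 -m pendant '[[[0,-1,-20,0,0],[0,0,-17,0,0],[0,0,-5,0,0],[0,0,-2,0,0],[0,0,-2,0,0],[0,0,0,0,0]]]'
python3 - <<'E'
from h import *
for k in range(3):
    c=shot("side","side12.png"); find("side",c,["lever_grip","lever_tip"])
print(monitor.get_obs()['eef_pos'],monitor.get_obs()['wrist_force'])
E
```

```text
time_s: 33.6
eef_pos: [0.5923, -0.2766, 0.0192]
eef_rot: [0.0, -0.094, 0.996, -0.0]
wrist_force: [-0.3, -0.3, -0.9]
opening: 0.113
side lever_grip [([0.5206, -0.2893, 0.0512], 0.67)]
side lever_tip [([0.6429, -0.2688, 0.0465], 0.75), ([0.7412, 0.1711, 0.0017], 0.27)]
side lever_grip [([0.521, -0.2918, 0.0468], 0.76)]
side lever_tip [([0.639, -0.2691, 0.0499], 0.61)]
side lever_grip [([0.5206, -0.2884, 0.0487], 0.84)]
side lever_tip [([0.6434, -0.2706, 0.0462], 0.62), ([0.5584, -0.0094, 0.0638], 0.16)]
[ 0.59206795 -0.27645758  0.01887333] [ 0.88036871 -0.0902007  -1.34295906]
```

```bash
python3 -m pendant '[[[0,0,-4,0,0],[0,0,-3,0,0],[0,0,-2,0,0],[0,0,0,0,0],[0,0,0,0,40],[0,0,0,0,85],[0,0,0,0,85],[0,0,0,0,85]]]'
python3 -m pendant '[[[0,0,10,0,85],[0,0,50,0,85],[0,0,60,0,85],[0,0,0,0,85]]]'
python3 - <<'E'
from h import *
for n in("side","top"):
  for k in range(2):
    c=shot(n,n+"13.png"); find(n,c,["lever_grip","lever_tip","rest_cradle","cover_edge","cover_rib","tray_in"])
print(monitor.get_obs()['eef_pos'],monitor.get_obs()['eef_rot'],monitor.get_obs()['wrist_force'])
b=cv2.imread('pics/side13.png')[100:260,220:380]
cv2.imwrite('pics/crop13.png',cv2.resize(b,None,fx=3.7,fy=3.7,interpolation=cv2.INTER_CUBIC))
E
```

```text
time_s: 35.05
eef_pos: [0.5921, -0.2765, 0.0098]
eef_rot: [0.0, -0.094, 0.996, -0.0]
wrist_force: [-0.3, -0.2, 1.0]
opening: 0.948
time_s: 35.55
eef_pos: [0.5958, -0.279, 0.1376]
eef_rot: [0.005, -0.094, 0.996, -0.004]
wrist_force: [0.7, 0.1, -0.6]
opening: 0.995
side lever_grip [([0.5215, -0.2891, 0.0386], 0.88)]
side lever_tip [([0.6391, -0.2678, 0.0391], 0.87)]
side rest_cradle [([0.5615, -0.0057, 0.0758], 0.69), ([0.697, -0.3673, 0.0008], 0.65)]
side cover_edge [([0.5246, -0.01, 0.0657], 0.77)]
side cover_rib [([0.56, -0.002, 0.0745], 0.97)]
side tray_in [([0.5149, 0.3072, 0.0062], 0.75), ([0.5242, -0.2904, 0.0303], 0.72)]
side lever_grip [([0.521, -0.2879, 0.0413], 0.79)]
side lever_tip [([0.6428, -0.2657, 0.0407], 0.65), ([0.7163, 0.2779, 0.0003], 0.51)]
side rest_cradle [([0.5254, -0.2891, 0.0419], 0.86), ([0.526, -0.2911, 0.0306], 0.52)]
side cover_edge [([0.5233, -0.0115, 0.0652], 0.84)]
side cover_rib [([0.5607, -0.0058, 0.0771], 0.69), ([0.5197, -0.2891, 0.0408], 0.58)]
side tray_in [([0.5148, 0.306, 0.0069], 0.89)]
top lever_grip []
top lever_tip [([0.6376, -0.2697, 0.0365], 0.45)]
top rest_cradle [([0.5245, -0.2874, 0.0407], 0.64), ([0.745, -0.2089, 0.0013], 0.4)]
top cover_edge [([0.5241, -0.0137, 0.0606], 0.94)]
top cover_rib [([0.5621, -0.0018, 0.0736], 0.57)]
top tray_in [([0.5149, 0.3088, 0.0008], 0.92), ([0.507, -0.0086, 0.0568], 0.38)]
top lever_grip []
top lever_tip [([0.6415, -0.265, 0.0361], 0.44)]
top rest_cradle [([0.5253, -0.2856, 0.0398], 0.64)]
top cover_edge [([0.5257, -0.0098, 0.0597], 0.86), ([0.7178, 0.2801, 0.0012], 0.4)]
top cover_rib [([0.5628, -0.0026, 0.0728], 0.92)]
top tray_in [([0.5154, 0.3078, 0.0026], 0.59)]
[ 0.59206312 -0.27643798  0.12981552] [ 2.54669659e-05 -9.37365151e-02  9.95597040e-01 -2.69750822e-07] [0.315633   0.19577092 0.64290346]
```

View pics/crop13.png

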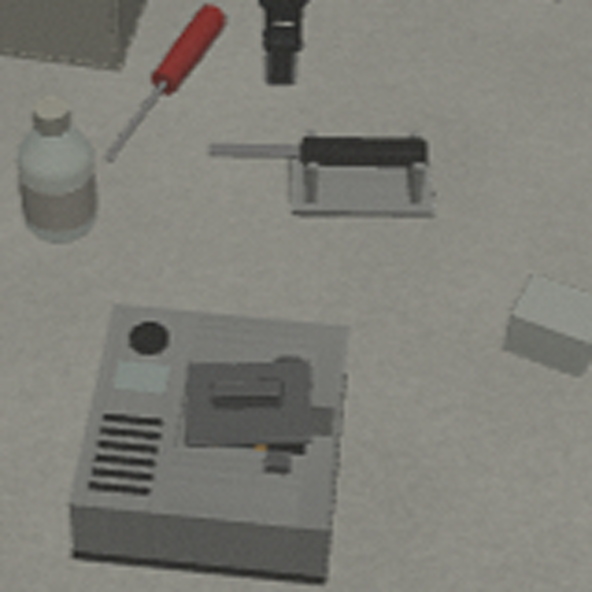

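```bash
python3 -m pendant '[[[-6.1,54.7,0,0.3,85],[-6.1,54.7,0,0.3,85],[-6.1,54.7,0,0.3,85],[-6.2,54.7,0,0.3,85],[-6.2,54.6,0,0,85],[0,0,-10,0,60],[0,0,0,0,60],[0,0,0,0,60]]]'
python3 - <<'E'
from h import *
for k in range(3):
    c=shot("side","side14.png"); find("side",c,["cover_edge","cover_rib"])
print(monitor.get_obs()['eef_pos'],monitor.get_obs()['eef_rot'],monitor.get_obs()['opening'])
E
```

```text
time_s: 37.95
eef_pos: [0.5617, -0.0044, 0.1198]
eef_rot: [0.0, -0.103, 0.995, -0.0]
wrist_force: [0.7, 0.1, -0.1]
opening: 0.703
side cover_edge [([0.5257, -0.0099, 0.0646], 0.57), ([0.7845, 0.0204, 0.0027], 0.27)]
side cover_rib [([0.5608, -0.0058, 0.0728], 0.87)]
side cover_edge [([0.5256, -0.0085, 0.0668], 0.55)]
side cover_rib [([0.5609, -0.0029, 0.0729], 0.68), ([0.7427, -0.2137, -0.0008], 0.19)]
side cover_edge [([0.5264, -0.0078, 0.0688], 0.68)]
side cover_rib []
[ 0.56138804 -0.00328136  0.11983377] [ 3.54152751e-05 -1.03984255e-01  9.94578943e-01 -1.38607738e-05] 0.7036278189575965
```

Above the rib; descend to TCP z ≈ 0.072, close and lift.

```bash
python3 -m pendant '[[[0,0,-25,0,60],[0,0,-17,0,50],[0,0,-5,0,30],[0,0,0,0,0],[0,0,0,0,0],[0,0,0,0,0],[0,0,0,0,0],[0,0,0,0,0]]]'
python3 -m pendant '[[[0,0,4,0,0],[0,0,6,0,0],[0,0,10,0,0],[0,0,20,0,0],[0,0,30,0,0],[0,0,0,0,0]]]'
python3 - <<'E'
from h import *
for n in ("side","top"):
  for k in range(2):
    c=shot(n,n+"15.png"); find(n,c,["cover_edge","cover_rib"])
print(monitor.get_obs()['eef_pos'],monitor.get_obs()['eef_rot'],monitor.get_obs()['opening'])
b=cv2.imread('pics/side15.png')[120:270,200:380]
cv2.imwrite('pics/crop15.png',cv2.resize(b,None,fx=3.7,fy=3.7,interpolation=cv2.INTER_CUBIC))
E
```

```text
time_s: 39.4
eef_pos: [0.5618, -0.0031, 0.0733]
eef_rot: [0.001, -0.104, 0.995, -0.0]
wrist_force: [-0.1, 0.5, 2.4]
opening: 0.122
time_s: 40.15
eef_pos: [0.5635, -0.0035, 0.146]
eef_rot: [0.003, -0.104, 0.995, -0.001]
wrist_force: [-1.6, 0.1, 0.1]
opening: 0.118
side cover_edge [([0.525, -0.012, 0.1381], 0.86)]
side cover_rib [([0.5603, -0.0055, 0.1484], 0.74)]
side cover_edge [([0.523, -0.0081, 0.1355], 0.65), ([0.7831, 0.0198, 0.0055], 0.54)]
side cover_rib [([0.5581, -0.0058, 0.1428], 0.67)]
top cover_edge [([0.5231, -0.011, 0.1284], 0.52)]
top cover_rib []
top cover_edge [([0.5234, -0.0134, 0.1318], 0.41)]
top cover_rib [([0.7453, -0.2055, -0.0011], 0.15)]
[ 0.56124989 -0.00303883  0.14251733] [-2.06575742e-04 -1.04147049e-01  9.94561885e-01  7.61169819e-05] 0.11608799044117486
```

View pics/crop15.png

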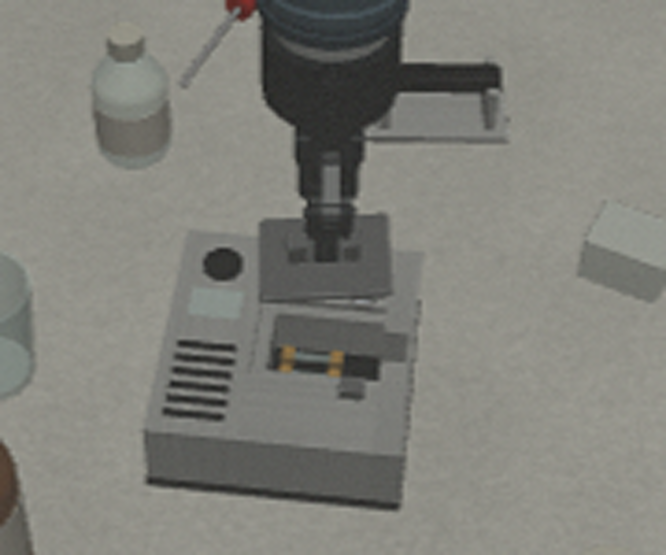

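```bash
python3 -m pendant '[[[-7.7,51.8,0,0,0],[-7.7,51.8,0,0,0],[-7.7,51.8,0,0,0],[-7.7,51.8,0,0,0],[-7.7,51.8,0,0,0],[-7.7,51.5,-10,0,0],[0,0,-40,0,0],[0,0,-40,0,0]]]'
python3 -m pendant '[[[0,0,-20,0,0],[0,0,-8,0,0],[0,0,-4,0,0],[0,0,-2,0,0],[0,0,0,0,0]]]'
python3 - <<'E'
from h import *
for n in ("side","top"):
    c=shot(n,n+"16.png"); find(n,c,["cover_edge","cover_rib","tray_in"])
print(monitor.get_obs()['eef_pos'],monitor.get_obs()['wrist_force'],monitor.get_obs()['opening'])
E
```

```text
time_s: 41.75
eef_pos: [0.5152, 0.3087, 0.0522]
eef_rot: [0.001, -0.105, 0.994, 0.0]
wrist_force: [-0.7, 0.5, -0.9]
opening: 0.117
time_s: 42.38
eef_pos: [0.5164, 0.3076, 0.0208]
eef_rot: [0.001, -0.104, 0.995, 0.0]
wrist_force: [-2.8, -1.7, 4.1]
opening: 0.12
side cover_edge [([0.4788, 0.303, 0.0159], 0.9)]
side cover_rib [([0.5163, 0.3047, 0.0217], 0.84)]
side tray_in []
top cover_edge [([0.4754, 0.2993, 0.0104], 0.78), ([0.5194, 0.3106, 0.0219], 0.48)]
top cover_rib [([0.5171, 0.3102, 0.0215], 0.73), ([0.5815, 0.0004, -0.0026], 0.57)]
top tray_in [([0.5142, 0.3075, 0.0014], 0.97), ([0.7174, 0.2828, 0.0012], 0.71)]
[0.51625435 0.30757781 0.02058317] [-2.56146237 -1.88399925  5.23687454] 0.11767689033629802
```

```bash
python3 -m pendant '[[[0,0,-2,0,0],[0,0,-2,0,0],[0,0,0,0,0],[0,0,0,0,25],[0,0,0,0,60],[0,0,15,0,60],[0,0,60,0,60],[0,0,40,0,60]]]'
python3 -m pendant '[[[0,0,40,0,60],[0,0,0,0,60],[0,0,0,0,60]]]'
python3 - <<'E'
from h import *
for n in ("side","top"):
  for k in range(2):
    c=shot(n,n+"17.png"); find(n,c,["cover_edge","cover_rib","tray_in","lever_grip","lever_tip"])
find("side",shot("side"),["bottle","beaker","jar","tipbox","flask","weight","driver"])
print(monitor.get_obs()['eef_pos'],monitor.get_obs()['wrist_force'],monitor.get_obs()['time_s'])
E
```

```text
time_s: 43.78
eef_pos: [0.5161, 0.3079, 0.1332]
eef_rot: [0.001, -0.104, 0.995, 0.0]
wrist_force: [1.0, -0.0, -1.0]
opening: 0.702
time_s: 44.15
eef_pos: [0.5149, 0.3074, 0.17]
eef_rot: [0.0, -0.104, 0.995, 0.0]
wrist_force: [-0.2, 0.1, 0.1]
opening: 0.704
side cover_edge [([0.4797, 0.3017, 0.0078], 0.86)]
side cover_rib [([0.5123, 0.3081, 0.0172], 0.73)]
side tray_in []
side lever_grip []
side lever_tip [([0.7431, -0.2096, 0.0024], 0.46)]
side cover_edge [([0.4821, 0.302, 0.0082], 0.68)]
side cover_rib []
side tray_in []
side lever_grip [([0.5164, 0.3052, 0.0189], 0.26)]
side lever_tip []
top cover_edge [([0.4806, 0.3004, 0.0042], 0.88)]
top cover_rib [([0.5204, 0.3087, 0.0171], 0.95)]
top tray_in [([0.5173, 0.3082, 0.0036], 0.93), ([0.3673, 0.1423, -0.0029], 0.71)]
top lever_grip [([0.524, -0.2902, 0.0333], 0.93), ([0.5274, -0.2871, 0.0312], 0.51)]
top lever_tip [([0.6396, -0.2662, 0.0358], 0.86), ([0.7843, 0.0219, -0.0004], 0.29)]
top cover_edge [([0.4779, 0.3012, 0.0021], 0.55)]
top cover_rib [([0.5185, 0.3104, 0.0183], 0.55)]
top tray_in [([0.515, 0.3096, 0.0021], 0.79), ([0.5833, -0.0006, -0.0048], 0.6)]
top lever_grip [([0.524, -0.2846, 0.035], 0.81)]
top lever_tip [([0.6426, -0.2654, 0.0322], 0.9), ([0.5163, 0.3094, -0.0018], 0.69)]
side bottle [([0.741, 0.1707, 0.0039], 0.79)]
side beaker [([0.782, 0.0173, 0.0037], 0.59), ([0.5139, 0.3072, 0.0209], 0.56)]
side jar [([0.3677, 0.1431, 0.0021], 0.64)]
side tipbox [([0.6928, -0.3671, 0.0015], 0.28)]
side flask [([0.7456, -0.2125, 0.0012], 0.96)]
side weight [([0.7173, 0.2811, 0.0042], 0.58)]
side driver [([0.6922, -0.3701, 0.0], 0.73)]
[0.51511979 0.30746438 0.16976986] [-0.34654981  0.19511213 -0.26698775] 45.75
```

```bash
python3 -c "
from bench import order; print(order.hand_in())"
```

```text
the job is handed in; nothing more can be done
None
```

The cover is out and in the tray, the lever is back in its rest, and the job was handed in after about 46 s of the 67 s allowed. No verdict was reported.

**How it was done:**
- The tool only points down, so I gripped the lever by its blade. I pressed the handle against the pump drive's top side edge, which turned it in the grip to about 38° down.
- I put the blade into the notch and brought it down until the cover popped, at about 42 N of wrist force. The gripper did not touch the cover before then.
- I levelled the lever against the front wall and laid it in the rest. Then I gripped the cover by its rib and laid it in the tray.

**Last checks, from the networks:**
- **Cover:** the rib centre is about 4 mm from the tray centre. It is about 17.5 mm above the bench and the notch end's lower edge is 2 to 8 mm up, so the cover reads flat with the rib up.
- **Lever:** the handle's centre is within about 5 mm of the cradle point and the lever is level.
- **Robot:** the gripper is clear, with no wrist force.
- **Bystanders:** all but the tip box were found within about 5 mm of where they started.

**What failed or disagreed:**
- The tip box was misreported with low confidence in the last side picture. The last good top reading, about a third of the way before the end, still had it in place, and the arm was not near it afterwards.
- The side camera did not find the lever in the last look, because the view was probably blocked. The top camera found it.
- My last picture could not be viewed because the limit of 12 was reached, so the final state rests on network readings, not on sight.

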